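Lock a scroll blank into the carving cradle

ROBOT

A 6-joint arm with a two-finger parallel gripper is mounted at the origin on the work surface. World frame = base frame: x ahead of the robot, y to its left, z up, the work surface at z = 0. Lengths are in m, angles in rad, forces in N, time in s.
With the tool pointing down it reaches from about 0.3 to 0.775 m from the base axis. Payload 14.6 kg.
Tool frame: the origin (TCP) lies at the very end of the fingers, on their centre line; the grasp point (between the pads) lies 19 mm behind it; z points along the fingers, y is the direction in which the jaws open and shut (so a half turn about z gives the same grasp; the last joint's range is limited). The gripper opens to 94 mm and grips with 3 to 60 N. Pads are 16 mm wide; open, the fingers measure 119 mm over their backs; the gripper's body (75 mm by 177 mm) begins 78 mm behind the grasp point.
Start: joints at [-1.215, 0.3, 1.521, -0, 1.321, -0.067], TCP at [0.226, -0.502, 0.205] pointing down, gripper open.
Joint ranges: [-3.03, 3.03], [-0.79, 2.21], [0.23, 2.52], [-1.04, 4.18], [0, 3.07], [-2.55, 2.55]. Speed limits (rad/s): [2.22, 2.22, 2.57, 3.14, 3.14, 3.14].

INTERFACE

Orientations are given as [roll, pitch, yaw] about the fixed x, y, z axes, in that order (R = Rz(yaw) Ry(pitch) Rx(roll)).
In Python, from station import status, camera, ctrl gives the robot as it stands. The module is installed in compiled form; this text tells all that it offers.
- The arm moves only by the shell command python3 -m jog 'ROWS' [FORCE]. ROWS is JSON, a list of rows, each a list of 7 numbers: the shift along the tool's x, y, z each as a share of 1000 mm, from -1 to 1, then the turn, a rotation vector about the tool's x, y, z each as a share of pi/2 rad, from -1 to 1, then the opening, from -1 (shut) to 1 (fully open), so that 0 is half open. A call has 1 to 20 rows; each row is the pose to reach, as a shift and turn from the pose measured when the call began, along the tool's axes at that moment; what a row does not reach only later rows make up. A row lasts 1/10 s, in which the tool goes at most 50 mm and 8.59 degrees, less where a joint would pass 70% of its speed; a pose out of reach is approached as far as the arm can. A call with a number of a shift or a turn outside -1 to 1 is refused whole. A call with a gripper value outside its range is refused whole. The fingers move at their own pace and stop on an object; FORCE is the grip in N (left out, the last holds). Time passes only in rows, so rows that repeat a pose let the fingers close. It gives the time, the measured TCP pose, the force and the opening at its end, in the units of the state.
- status.get_obs(): the state, without advancing time (a new reading comes with each control period).
- camera(name): name is "side" or "top"; returns a dict with "image" (480x640x3 uint8, red, green, blue), "fx", "fy", "cx", "cy" (pixels), "world_from_camera" (4x4, takes a point from camera to world coordinates). Camera axes: x right, y down, z forward; pixel columns grow to the right and rows downward; lengths in m; the calibration is good to about 2 mm. A picture is of the moment at which its call begins. There is no depth.
- ctrl.hand_in(): hands the job in, once; it reports no verdict.
The state is a dict: "time_s": time; "qpos": joint angles; "joint_vel": joint speeds; "tau": joint torques, N m; "ee_pos": TCP position; "eef_rot": TCP orientation; "force": force on the tool from outside, world axes, zero at the start; "moment": the same for the moment, N m; "grip_width": finger opening in m.
Only numpy, scipy, OpenCV 4.12 (cv2) and the standard library are available. Lean on these libraries where they do the work, as an engineer would, in place of code of your own. Each camera call takes 0.05 s, during which the arm holds its last target.

TASK

Set the maple scroll blank, upright and block end first, on the entry of the carving cradle, and slide it in so that the block's own front edge lifts the red gate and the gate drops shut behind the block. Do not touch the gate with the robot, let go of the blank, and leave the gouges, the jar and the small plane where they are.

Things in the scene. Friction and masses are not known exactly. Their poses are not given: they have to be found in the camera images.
- blank: Loose pale maple blank, about 190 g: block 55 long, 60 wide, 46 mm high with a ring drawn on top; behind it a lower neck 140 long, 30 wide, 28 mm high, on the same flat underside. Origin: underside, mid-width, in the shoulder plane where block meets neck. x points from neck to block (block x 0 to +55, neck x -140 to 0 mm), z up. Starts upright on the bench.
- grip (a point): Point on the blank: middle of the neck's top, 75 mm behind the shoulder, 28 mm above the underside. Gripping across the neck (30 mm wide) here, or farther back, keeps the hand clear of the gate and guides.
- cradle: Plywood cradle fixed to the bench. x = slide-in direction, z up; origin on the bench, mid-width, below the upright face of the shut gate. Floor 10 mm thick, 120 wide, x -130 (entry end) to +81 mm. Side guides 66 mm apart, 16 mm above the floor, x -25 to +60 mm, flaring towards the entry to about 76 mm apart at x -48 mm. End stop face at x +64 mm, 36 mm above the floor.
- entry (a point): Middle of the open entry floor, on its top: cradle x -89 mm, 10 mm above the bench. Floor from cradle x -130 to -48 mm is open at both sides and above; the block fits there flat, its front edge at the mouth of the flare, the neck sticking out over the bench.
- catch (a joint): Angle of the red gate, a gravity catch on two brass arms hinged across the cradle (cradle x +70 mm, 34 mm above the bench). 0 = shut, on its own stop; grows as it swings up (at most 1.2 rad); falls shut freely. A block sliding in lifts it about 0.14 rad with a few newtons; it drops once the shoulder is 3 to 4 mm past cradle x 0. Locked, the shoulder lies at cradle x 0 to +9 (at the end stop).
- tooth (a point): Middle of the gate crossbar's lower edge that drops behind the shoulder: shut, at cradle x -2 mm, y 0, 46 mm above the bench. Crossbar: red, 102 mm wide, cradle x -37 to 0, top 68 mm above the bench. Its entry side is a ramp rising towards the entry (27 degrees, 46 to 63 mm above the bench), which the block's front top edge lifts; its other side is upright and holds the block.
- gouge_a: Bystander: loose carving gouge, 200 mm long, 22 mm thick honey-coloured wooden handle, steel blade, lying on the bench. Origin underside, near the ferrule, x towards the blade.
- gouge_b: Bystander: loose carving gouge, 200 mm long, 25 mm thick honey-coloured wooden handle, steel blade, lying on the bench. Origin underside, near the ferrule, x towards the blade.
- jar: Bystander: loose closed amber jar with steel cap, 64 mm across, 85 mm high. Origin centre of underside.
- plane: Bystander: loose small brass plane with dark wooden grip, 100 x 36 mm, 46 mm high. Origin centre of underside.

How it is judged:
On the way:
1. the gate is held up by the block, which lies in the channel under it (value of joint catch above 0.08 rad and x of blank in the frame of cradle between -0.085 and 0 m and y of blank in the frame of cradle between -0.012 and 0.012 m and z of blank in the frame of cradle below 0.02 m and contact force between blank and catch above 0.1 N), for 0.1 s.
At the end, for the whole second after the job is handed in: Blank flat and upright on the cradle floor (4 mm, 0.06 rad), within 8 mm of the channel's middle, its shoulder past the tooth and short of the stop (cradle x -1.5 to +11.5 mm), gate dropped behind the block (below 0.03 rad); blank at rest and released (x of blank in the frame of cradle between -0.0015 and 0.0115 m and y of blank in the frame of cradle between -0.008 and 0.008 m and z of blank in the frame of cradle between 0.006 and 0.014 m and angle between blank's own z axis and vertical below 0.06 rad and value of joint catch below 0.03 rad and linear speed of blank below 0.01 m/s and angular speed of blank below 0.1 rad/s); the robot touches nothing.
It fails at once if the robot touches the gate itself (over 1 N) (contact force between any of the fingers, the arm and catch above 1 N).
It fails at once if a gouge, the jar or the plane is moved more than 30 mm (distance of any of gouge_a, gouge_b, jar, plane from where it was at the start of the episode above 0.03 m).
It also fails if it takes over 45 s, if anything falls off the work surface, if the arm or the gripper's body presses on something with over 40 N, if the wrist force passes 120 N, or if a joint passes its speed limit or range.

## Working session

There is one attempt and no reset: what is moved stays moved. The work goes in short steps, Python scripts to look and compute and a shell command to move; the robot and the scene stay as the last step left them, time stands still between calls to the robot, and variables do not carry over. Pictures are saved under pics/ and viewed, and the job is handed in when it is done.

```bash
mkdir -p pics; python3 - <<'E'
from station import status,camera
import cv2,numpy as np
print(status.get_obs())
for n in("top","side"):
    c=camera(n);cv2.imwrite(f"pics/{n}0.png",c["image"][:,:,::-1]);print(n,c["fx"],c["fy"],c["cx"],c["cy"],np.round(c["world_from_camera"],4).tolist())
E
```

```text
{'time_s': 0.0, 'qpos': array([-1.21465479e+00,  3.00463366e-01,  1.52158162e+00, -1.88667912e-05,
        1.32073845e+00, -6.66018652e-02]), 'joint_vel': array([ 0.00146222,  0.00039487,  0.00038116, -0.00102113, -0.00088968,
       -0.00072159]), 'tau': array([-3.07143000e-04, -5.31807518e+01, -3.52734876e+01,  7.08905468e-02,
        2.45118613e-02, -8.67031895e-05]), 'ee_pos': array([ 0.22554127, -0.50132806,  0.20489036]), 'eef_rot': array([-3.14040329e+00, -6.10159781e-05,  4.22748049e-01]), 'force': array([ 0.15688784, -0.04170782, -0.31919002]), 'moment': array([-0.0090868 , -0.01343382, -0.00857827]), 'grip_width': 0.09396554598778958}
top 552.91411320107 552.91411320107 318.06399440871775 238.07989429600016 [[0.0252, -0.9939, 0.1073, 0.4792], [-0.9996, -0.0267, -0.0124, -0.0387], [0.0152, -0.1069, -0.9942, 1.2384], [0.0, 0.0, 0.0, 1.0]]
side 441.2010556193012 441.2010556193012 317.23678679247354 236.81201547044364 [[-0.9857, -0.1031, 0.1335, 0.4847], [-0.1679, 0.674, -0.7194, 0.613], [-0.0158, -0.7315, -0.6816, 0.6867], [0.0, 0.0, 0.0, 1.0]]
```

View pics/top0.png

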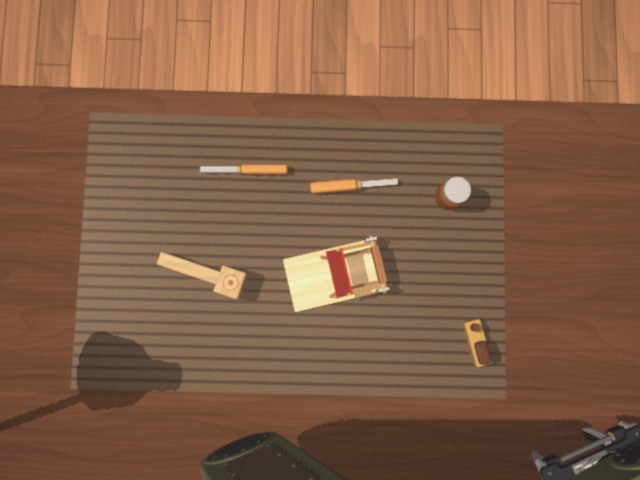

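View pics/side0.png

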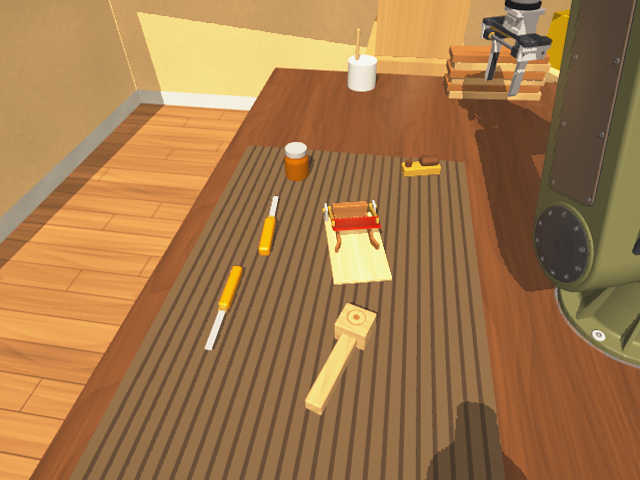

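The top view shows the blank at (158–245, 253–300) with its block to the right. The cradle is at (284–388, 238–310) with its entry to the left. I'll enlarge both.

```bash
python3 - <<'E'
import cv2
t=cv2.imread("pics/top0.png")
cv2.imwrite("pics/tb.png",cv2.resize(t[240:310,150:255],None,fx=7,fy=7,interpolation=cv2.INTER_CUBIC))
cv2.imwrite("pics/tc.png",cv2.resize(t[230:320,278:398],None,fx=6,fy=6,interpolation=cv2.INTER_CUBIC))
E
```

```text
(no output)
```

View pics/tb.png

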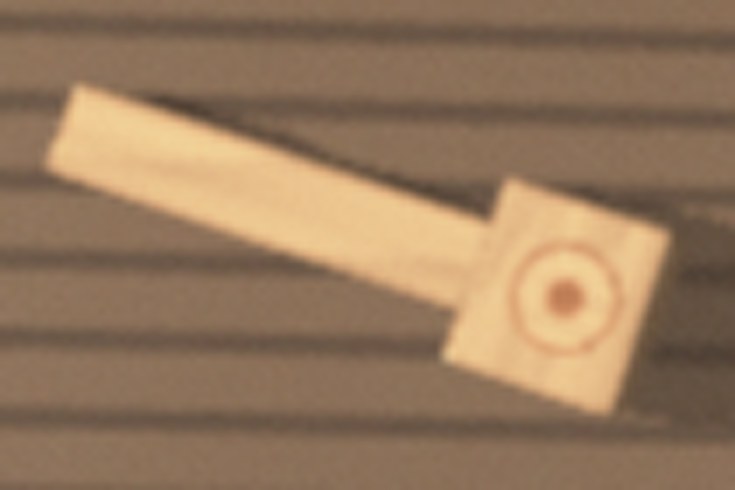

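View pics/tc.png

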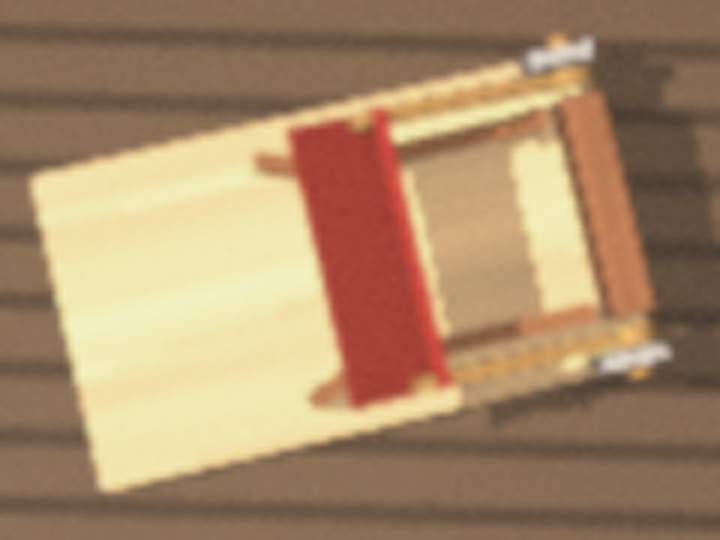

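```bash
cat > h.py <<'E'
import numpy as np
CT=dict(f=552.914,cx=318.064,cy=238.080)
from station import camera,status
def ray(c,u,v,z):
    M=c["world_from_camera"];d=M[:3,:3]@np.array([(u-c["cx"])/c["fx"],(v-c["cy"])/c["fy"],1]);o=M[:3,3]
    return (o+d*(z-o[2])/d[2])[:2]
def proj(c,P):
    M=c["world_from_camera"];q=M[:3,:3].T@(np.asarray(P,float)-M[:3,3]);return c["fx"]*q[0]/q[2]+c["cx"],c["fy"]*q[1]/q[2]+c["cy"]
def crop(p,s,u0,v0): return (p[0]+.5)/s-.5+u0,(p[1]+.5)/s-.5+v0
E
python3 - <<'E'
from h import *
c=camera("top")
f=lambda p,z:ray(c,*crop(p,7,150,240),z)
B=[f(p,.046) for p in[(507,180),(668,234),(610,413),(443,357)]]
N=[f(p,.028) for p in[(75,87),(47,168)]]
n=np.linalg.norm
print(np.round(B,4).tolist(),"len",n(B[0]-B[1]),n(B[3]-B[2]),"wid",n(B[0]-B[3]),n(B[1]-B[2]))
sh=(B[0]+B[3])/2;fr=(B[1]+B[2])/2;ne=(N[0]+N[1])/2
print("shoulder",sh,"front",fr,"neckend",ne,n(sh-ne),n(fr-ne),"yaw",[np.degrees(np.arctan2(*(a)[::-1])) for a in(fr-sh,sh-ne,fr-ne)])
d=(fr-ne)/n(fr-ne);print("grip -75",sh-.075*d, (fr-d*.13), ne+d*.065)
g=lambda p,z:ray(c,*crop(p,6,278,230),z)
E0=g((32,177),.01);E1=g((102,492),.01)
T0=g((378,112),.068);T1=g((450,383),.068);S0=g((560,98),.046);S1=g((612,312),.046)
print("entry",E0,E1,n(E0-E1));print("bar",T0,T1,n(T0-T1));print("stop",S0,S1)
e=(E0+E1)/2;t=(T0+T1)/2;s=(S0+S1)/2
print(e,t,s,n(t-e),n(s-e),[np.degrees(np.arctan2(*(a)[::-1])) for a in(t-e,s-e)],np.degrees(np.arctan2(*(E0-E1)[::-1]))-90)
E
```

```text
[[0.5434, 0.1517], [0.5281, 0.1016], [0.473, 0.1172], [0.4888, 0.1688]] len 0.05232742964307448 0.05399821789894737 wid 0.05726212249045458 0.05721961172024919
shoulder [0.5160797  0.16026142] front [0.50056419 0.10941308] neckend [0.55713838 0.29402542] 0.1399236289907991 0.19308639296723337 yaw [np.float64(-106.96868298285641), np.float64(-107.06379959842975), np.float64(-107.03761098405299)]
grip -75 [0.53805466 0.23196987] [0.53865411 0.23370772] [0.53809342 0.2318781 ]
entry [0.56264252 0.02297209] [ 0.44758237 -0.00638689] 0.11874673217379539
bar [ 0.58497671 -0.10167433] [ 0.49007129 -0.12897719] 0.09875467164585239
stop [ 0.59379184 -0.16857476] [ 0.51711661 -0.18842495]
[0.50511245 0.0082926 ] [ 0.537524   -0.11532576] [ 0.55545422 -0.17849985] 0.1277967453577888 0.1934572708589832 [np.float64(-75.30828979853291), np.float64(-74.91678390983155)] -75.68572996854762
```

```bash
cat >> h.py <<'E'
import cv2
def T(x,y,z,yaw):
    a=np.radians(yaw);M=np.eye(4);M[:2,:2]=[[np.cos(a),-np.sin(a)],[np.sin(a),np.cos(a)]];M[:3,3]=x,y,z;return M
def box(M,x0,x1,w,z0,z1):
    return [(M@[x,y,z,1])[:3] for z in(z0,z1) for x,y in((x0,-w),(x1,-w),(x1,w),(x0,w))]
def draw(im,c,pts,s,u0,v0,col):
    q=[tuple(int(round((a-b+.5)*s*8-4)) for a,b in zip(proj(c,p),(u0,v0))) for p in pts]
    for i,j in[(0,1),(1,2),(2,3),(3,0),(4,5),(5,6),(6,7),(7,4),(0,4),(1,5),(2,6),(3,7)]: cv2.line(im,q[i],q[j],col,1,cv2.LINE_AA,3)
def over(name,out,u0,v0,u1,v1,s,CR,BL):
    c=camera(name);im=np.ascontiguousarray(c["image"][v0:v1,u0:u1,::-1]);im=cv2.resize(im,None,fx=s,fy=s,interpolation=cv2.INTER_CUBIC)
    if CR is not None:
        draw(im,c,box(CR,-.13,.081,.06,0,.01),s,u0,v0,(255,0,0));draw(im,c,box(CR,-.037,0,.051,.063,.068),s,u0,v0,(255,255,0))
    if BL is not None:
        draw(im,c,box(BL,0,.055,.03,0,.046),s,u0,v0,(0,255,0));draw(im,c,box(BL,-.14,0,.015,0,.028),s,u0,v0,(0,0,255))
    cv2.imwrite("pics/"+out,im)
CR=T(.5385,-.1168,0,-75.2)
E
python3 - <<'E'
from h import *
BL=T(.516,.1605,0,-107.05)
over("top","o1.png",150,225,410,325,3,CR,BL)
over("side","o2.png",290,190,400,420,2.6,CR,BL)
E
```

```text
(no output)
```

View pics/o1.png

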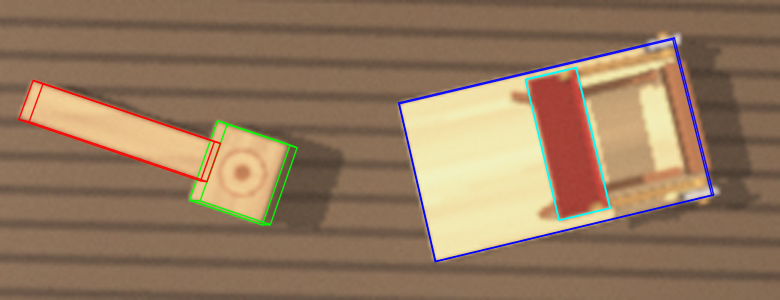

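View pics/o2.png

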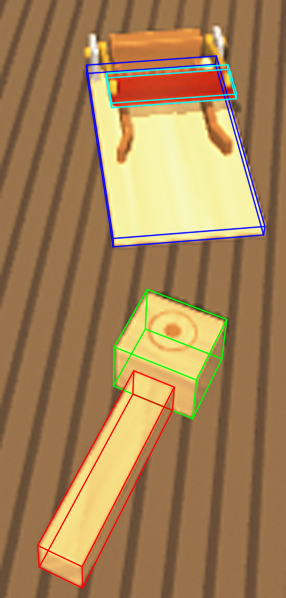

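```bash
cat >> h.py <<'E'
from scipy.spatial.transform import Rotation as R
def go(x,y,z,yawdeg):
    o=status.get_obs();A=R.from_euler("xyz",o["eef_rot"]);B=R.from_euler("xyz",[np.pi,0,np.radians(yawdeg)])
    print("now",np.round(o["ee_pos"],4),np.round(np.degrees(o["eef_rot"]),2),"w",round(o["grip_width"],4),"F",np.round(o["force"],1),"t",o["time_s"])
    print("shift",np.round(A.inv().apply(np.array([x,y,z])-o["ee_pos"]),4),"turn",np.round((A.inv()*B).as_rotvec()/(np.pi/2),4))
E
python3 -c "
from h import *
go(.5395,.237,.15,72.95)"
```

```text
now [ 0.2256 -0.5015  0.2052] [-179.97   -0.     24.22] w 0.0938 F [-0.7 -0.2  0.5] t 0.25
shift [ 0.5892 -0.5446  0.0555] turn [-3.000e-04 -2.000e-04 -5.414e-01]
```

```bash
python3 -m jog '[[0.589,-0.545,0,0,0,-0.541,1],[0.589,-0.545,0,0,0,-0.541,1],[0.589,-0.545,0,0,0,-0.541,1],[0.589,-0.545,0,0,0,-0.541,1],[0.589,-0.545,0,0,0,-0.541,1],[0.589,-0.545,0,0,0,-0.541,1],[0.589,-0.545,0,0,0,-0.541,1],[0.589,-0.545,0,0,0,-0.541,1],[0.589,-0.545,0,0,0,-0.541,1],[0.589,-0.545,0,0,0,-0.541,1],[0.589,-0.545,0,0,0,-0.541,1],[0.589,-0.545,0,0,0,-0.541,1],[0.589,-0.545,0,0,0,-0.541,1],[0.589,-0.545,0.055,0,0,-0.541,1],[0.589,-0.545,0.055,0,0,-0.541,1],[0.589,-0.545,0.055,0,0,-0.541,1],[0.589,-0.545,0.055,0,0,-0.541,1],[0.589,-0.545,0.055,0,0,-0.541,1],[0.589,-0.545,0.055,0,0,-0.541,1],[0.589,-0.545,0.055,0,0,-0.541,1]]'
python3 -c "
from h import *
go(.5395,.237,.005,72.95)"
```

```text
time_s: 2.25
ee_pos: [0.5393, 0.236, 0.1515]
eef_rot: [3.141, -0.001, 1.271]
force: [-0.1, -0.2, -0.1]
grip_width: 0.094
now [0.5393 0.236  0.1515] [ 1.7996e+02 -6.0000e-02  7.2840e+01] w 0.094 F [-0.1 -0.2 -0.1] t 2.25
shift [ 0.0008 -0.0002  0.1465] turn [ 0.0005 -0.0007 -0.0012]
```

```bash
python3 -m jog '[[0.001,0,0.04,0,0,-0.001,1],[0.001,0,0.08,0,0,-0.001,1],[0.001,0,0.11,0,0,-0.001,1],[0.001,0,0.13,0,0,-0.001,1],[0.001,0,0.14,0,0,-0.001,1],[0.001,0,0.146,0,0,-0.001,1],[0.001,0,0.146,0,0,-0.001,1],[0.001,0,0.146,0,0,-0.001,1]]' 
python3 - <<'E'
from h import *
go(.5395,.237,.005,72.95)
over("side","o3.png",230,220,480,440,3,None,T(.516,.1605,0,-107.05))
E
```

```text
time_s: 3.05
ee_pos: [0.5403, 0.2372, 0.0067]
eef_rot: [3.139, -0.002, 1.273]
force: [0.4, 0.3, 0.0]
grip_width: 0.094
now [0.5403 0.2372 0.0067] [ 1.7988e+02 -1.2000e-01  7.2920e+01] w 0.094 F [0.4 0.3 0. ] t 3.05
shift [-0.0004 -0.0007  0.0017] turn [ 0.0013 -0.0013 -0.0004]
```

View pics/o3.png

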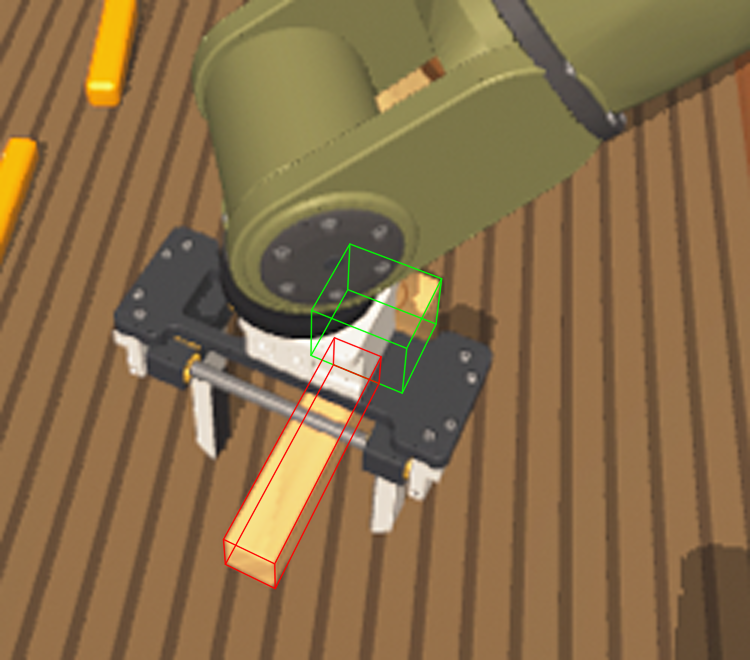

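The fingers straddle the neck, and the blank still matches the overlay. I'll close the gripper.

```bash
python3 -m jog '[[0,0,0.001,0,0,0,0.3],[0,0,0.001,0,0,0,-0.1],[0,0,0.001,0,0,0,-0.5],[0,0,0.001,0,0,0,-1],[0,0,0.001,0,0,0,-1],[0,0,0.001,0,0,0,-1],[0,0,0.001,0,0,0,-1],[0,0,0.001,0,0,0,-1],[0,0,0.001,0,0,0,-1],[0,0,0.001,0,0,0,-1]]' 30
python3 -m jog '[[0,0,-0.02,0,0,0,-1],[0,0,-0.05,0,0,0,-1],[0,0,-0.08,0,0,0,-1],[0,0,-0.1,0,0,0,-1],[0,0,-0.1,0,0,0,-1],[0,0,-0.1,0,0,0,-1]]'
python3 - <<'E'
from h import *
o=status.get_obs();p=o["ee_pos"];yaw=np.degrees(o["eef_rot"][2])-180
d=np.array([np.cos(np.radians(yaw)),np.sin(np.radians(yaw))])
s=p[:2]+.080*d;print(p,o["eef_rot"],s,yaw,o["force"])
BL=T(s[0],s[1],p[2]-.0055,yaw)
over("side","o4.png",230,180,480,440,2.5,None,BL)
over("top","o5.png",130,180,330,330,4,None,BL)
E
```

```text
time_s: 4.1
ee_pos: [0.5403, 0.2372, 0.0057]
eef_rot: [3.139, -0.002, 1.273]
force: [0.5, -0.0, -1.0]
grip_width: 0.0298
time_s: 4.7
ee_pos: [0.5397, 0.237, 0.1048]
eef_rot: [3.14, -0.002, 1.273]
force: [-0.0, 0.4, -2.1]
grip_width: 0.0301
[0.53971178 0.23700381 0.10480662] [ 3.13997804e+00 -1.78992268e-03  1.27278903e+00] [0.51622251 0.16052993] -107.07456014986349 [-0.00667885  0.39071838 -2.12115059]
```

View pics/o4.png

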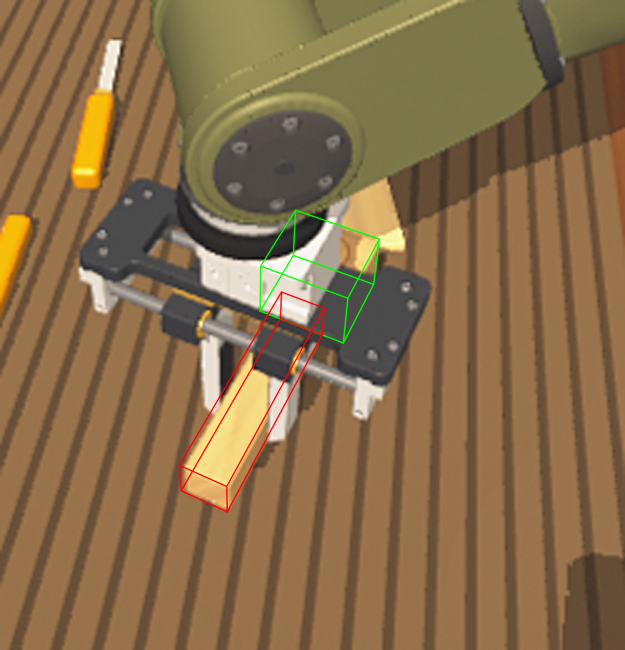

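View pics/o5.png

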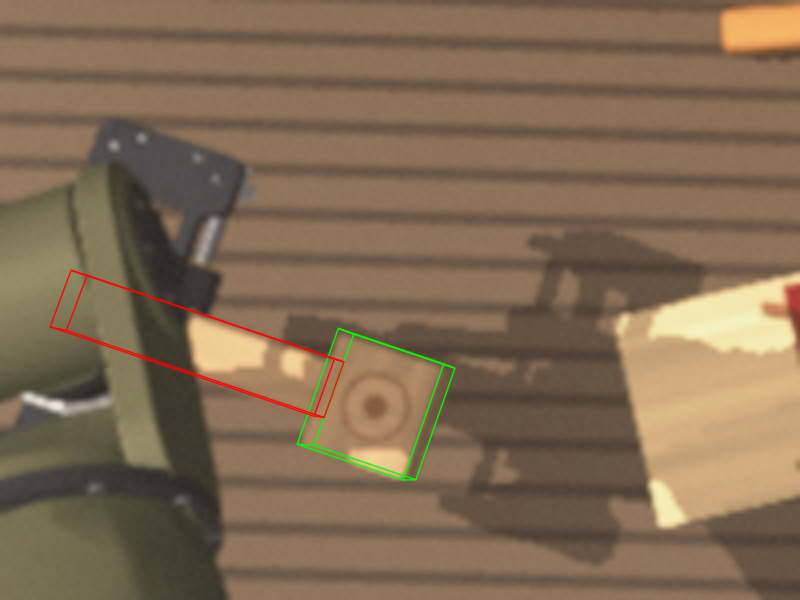

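```bash
cat >> h.py <<'E'
def goc(xs,z,dy=0,yaw=104.8,off=.080):
    p=(CR@[xs-off,dy,0,1]);go(p[0],p[1],z,yaw)
E
python3 -c "
from h import *
goc(-.109,.060)"
```

```text
now [0.5394 0.2369 0.104 ] [ 1.7999e+02 -4.0000e-02  7.2930e+01] w 0.0296 F [ 0.6  0.2 -1.9] t 4.8
shift [-0.1778  0.0032  0.0439] turn [ 2.000e-04 -4.000e-04 -3.542e-01]
```

```bash
python3 -m jog '[[-0.03,0,0,0,0,-0.06,-1],[-0.06,0.001,0,0,0,-0.12,-1],[-0.09,0.002,0,0,0,-0.18,-1],[-0.12,0.002,0,0,0,-0.24,-1],[-0.15,0.003,0.01,0,0,-0.3,-1],[-0.17,0.003,0.03,0,0,-0.34,-1],[-0.178,0.003,0.044,0,0,-0.354,-1],[-0.178,0.003,0.044,0,0,-0.354,-1],[-0.178,0.003,0.044,0,0,-0.354,-1],[-0.178,0.003,0.044,0,0,-0.354,-1]]'
python3 - <<'E'
from h import *
goc(-.109,.0185)
o=status.get_obs();p=o["ee_pos"];yaw=np.degrees(o["eef_rot"][2])-180
d=np.array([np.cos(np.radians(yaw)),np.sin(np.radians(yaw))]);s=p[:2]+.080*d
BL=T(s[0],s[1],p[2]-.0055,yaw)
over("top","o6.png",200,200,400,340,4,CR,BL)
over("side","o7.png",260,170,460,370,3,CR,BL)
E
```

```text
time_s: 5.8
ee_pos: [0.4904, 0.0664, 0.0603]
eef_rot: [3.14, -0.0, 1.829]
force: [-0.2, -0.5, -2.4]
grip_width: 0.0295
now [0.4904 0.0664 0.0603] [ 1.7994e+02 -2.0000e-02  1.0478e+02] w 0.0295 F [-0.2 -0.5 -2.4] t 5.8
shift [-0.0004 -0.0003  0.0418] turn [ 0.0007 -0.0002 -0.0002]
```

View pics/o6.png

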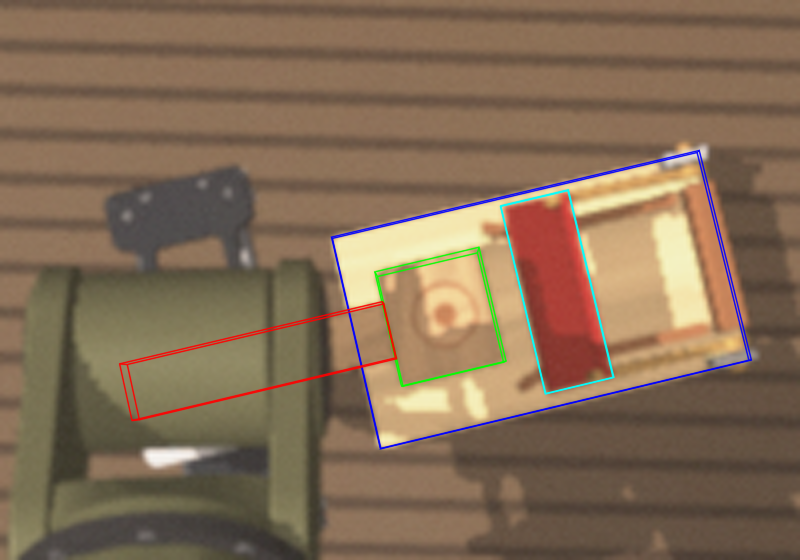

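View pics/o7.png

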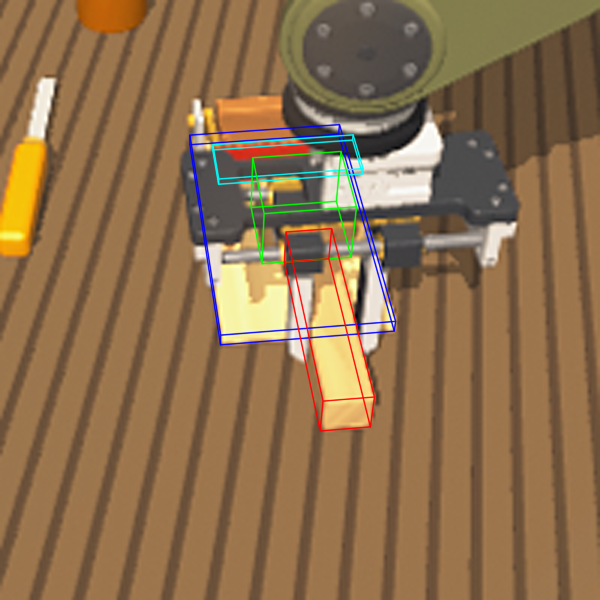

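```bash
python3 -m jog '[[0,0,0.02,0,0,0,-1],[0,0,0.035,0,0,0,-1],[0,0,0.042,0,0,0,-1],[0,0,0.0435,0,0,0,-1],[0,0,0.0435,0,0,0,-1]]'
python3 -m jog '[[0,0,0.001,0,0,0,-1],[0,0,0.001,0,0,0,-1]]'
```

```text
time_s: 6.4
ee_pos: [0.4907, 0.0665, 0.0173]
eef_rot: [3.14, -0.0, 1.829]
force: [-0.2, -0.9, -2.2]
grip_width: 0.0298
time_s: 6.6
ee_pos: [0.491, 0.0665, 0.0168]
eef_rot: [3.139, 0.0, 1.829]
force: [-0.1, 0.4, -2.1]
grip_width: 0.0298
```

```bash
python3 -m jog '[[0,0,0.001,0,0,0,-1],[0,0,0.001,0,0,0,-1]]'
python3 -m jog '[[0,0,0.001,0,0,0,-1],[0,0,0.001,0,0,0,-1]]'
python3 - <<'E'
from h import *
goc(-.07,.0155)
o=status.get_obs();p=o["ee_pos"];yaw=np.degrees(o["eef_rot"][2])-180
d=np.array([np.cos(np.radians(yaw)),np.sin(np.radians(yaw))]);s=p[:2]+.080*d
BL=T(s[0],s[1],.01,yaw)
over("top","o8.png",250,220,400,320,5,CR,BL)
E
```

```text
time_s: 6.8
ee_pos: [0.4911, 0.0666, 0.016]
eef_rot: [3.139, 0.0, 1.829]
force: [-0.4, -0.1, -1.6]
grip_width: 0.0299
time_s: 7.0
ee_pos: [0.4913, 0.0666, 0.0153]
eef_rot: [3.138, 0.0, 1.829]
force: [-2.5, 1.2, 4.8]
grip_width: 0.0299
now [0.4913 0.0666 0.0153] [1.7980e+02 1.0000e-02 1.0481e+02] w 0.0299 F [-2.5  1.2  4.8] t 7.0
shift [-0.0394 -0.0012 -0.0002] turn [0.0022 0.0001 0.0002]
```

View pics/o8.png

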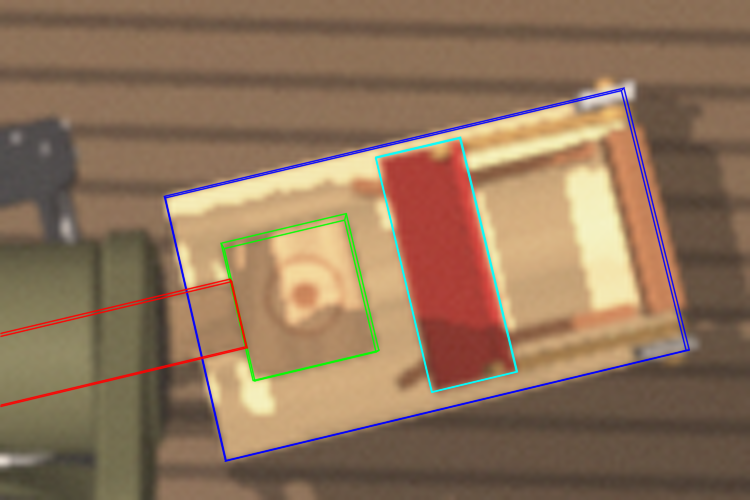

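```bash
python3 -m jog '[[-0.005,-0.001,0,0,0,0,-1],[-0.01,-0.001,0,0,0,0,-1],[-0.015,-0.001,0,0,0,0,-1],[-0.02,-0.001,0,0,0,0,-1],[-0.025,-0.001,0,0,0,0,-1],[-0.028,-0.001,0,0,0,0,-1],[-0.028,-0.001,0,0,0,0,-1]]' 45
python3 - <<'E'
from h import *
goc(-.03,.0155)
E
```

```text
time_s: 7.75
ee_pos: [0.4979, 0.0386, 0.0155]
eef_rot: [3.138, 0.0, 1.829]
force: [-0.6, 0.2, 4.1]
grip_width: 0.0298
now [0.4979 0.0386 0.0155] [1.7977e+02 2.0000e-02 1.0479e+02] w 0.0298 F [-0.6  0.2  4.1] t 7.75
shift [-0.0506 -0.0004  0.    ] turn [ 0.0026  0.0003 -0.0001]
```

```bash
python3 -m jog '[[-0.005,0,0,0,0,0,-1],[-0.01,0,0,0,0,0,-1],[-0.015,0,0,0,0,0,-1],[-0.02,0,0,0,0,0,-1],[-0.025,0,0,0,0,0,-1],[-0.03,0,0,0,0,0,-1],[-0.03,0,0,0,0,0,-1]]'
python3 - <<'E'
from h import *
goc(.005,.0155)
o=status.get_obs();p=o["ee_pos"];yaw=np.degrees(o["eef_rot"][2])-180
d=np.array([np.cos(np.radians(yaw)),np.sin(np.radians(yaw))]);s=p[:2]+.080*d
BL=T(s[0],s[1],.01,yaw)
over("top","o9.png",250,220,400,320,5,CR,BL)
over("side","o10.png",260,150,460,350,3,None,BL)
E
```

```text
time_s: 8.45
ee_pos: [0.5058, 0.0088, 0.0157]
eef_rot: [3.137, 0.001, 1.828]
force: [-0.7, -0.0, 5.4]
grip_width: 0.03
now [0.5058 0.0088 0.0157] [1.7975e+02 3.0000e-02 1.0475e+02] w 0.03 F [-0.7 -0.   5.4] t 8.45
shift [-0.0548 -0.0004  0.0002] turn [ 0.0027  0.0004 -0.0006]
```

View pics/o9.png

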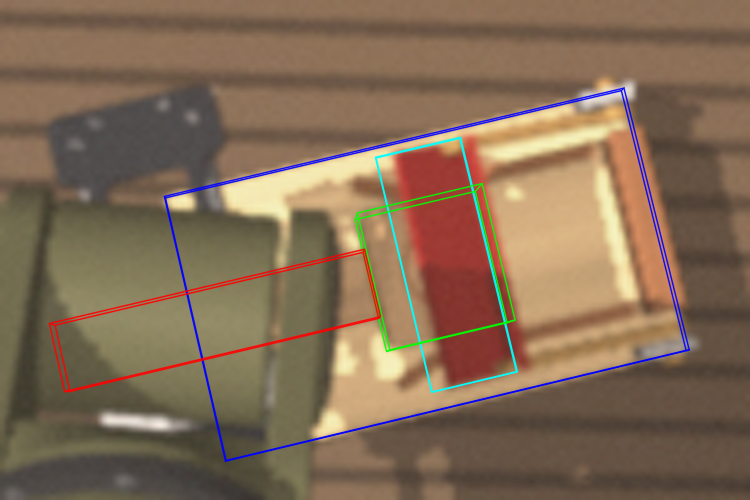

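View pics/o10.png

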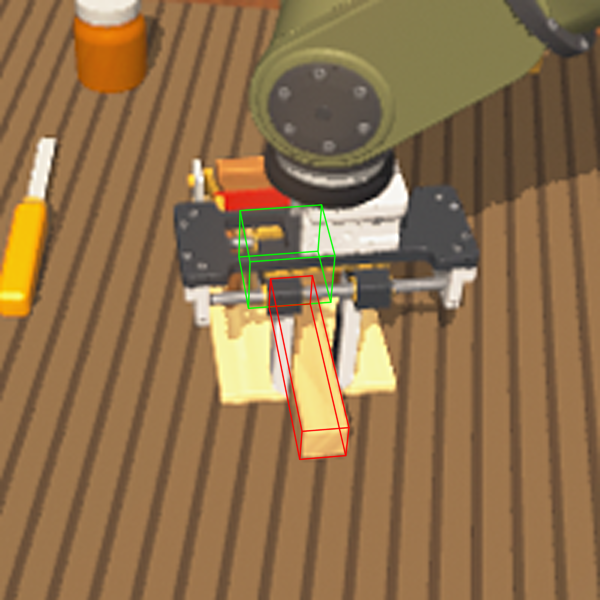

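The gate has lifted: the bar is displaced from its shut outline. Force is small, so I'll keep sliding.

```bash
python3 -m jog '[[-0.006,0,0,0,0,0,-1],[-0.012,0,0,0,0,0,-1],[-0.018,0,0,0,0,0,-1],[-0.024,0,0,0,0,0,-1],[-0.03,0,0,0,0,0,-1],[-0.036,0,0,0,0,0,-1],[-0.042,0,0,0,0,0,-1],[-0.045,0,0,0,0,0,-1],[-0.048,0,0,0,0,0,-1]]'
python3 -m jog '[[-0.003,0,0,0,0,0,-1],[-0.005,0,0,0,0,0,-1],[-0.007,0,0,0,0,0,-1],[-0.007,0,0,0,0,0,-1]]'
python3 - <<'E'
from h import *
goc(.006,.0155)
o=status.get_obs();p=o["ee_pos"];yaw=np.degrees(o["eef_rot"][2])-180
d=np.array([np.cos(np.radians(yaw)),np.sin(np.radians(yaw))]);s=p[:2]+.080*d
BL=T(s[0],s[1],.01,yaw)
over("top","o11.png",250,220,400,320,5,CR,BL)
over("side","o12.png",260,150,460,350,3,None,None)
E
```

```text
time_s: 9.45
ee_pos: [0.518, -0.038, 0.0157]
eef_rot: [3.137, 0.001, 1.828]
force: [-1.7, 5.6, 5.8]
grip_width: 0.0297
time_s: 9.85
ee_pos: [0.5198, -0.0454, 0.0157]
eef_rot: [3.138, 0.001, 1.827]
force: [-1.0, 0.2, 4.5]
grip_width: 0.0297
now [ 0.5198 -0.0454  0.0157] [1.7977e+02 4.0000e-02 1.0471e+02] w 0.0297 F [-1.   0.2  4.5] t 9.85
shift [ 0.0002 -0.0002  0.0002] turn [ 0.0025  0.0005 -0.001 ]
```

View pics/o11.png

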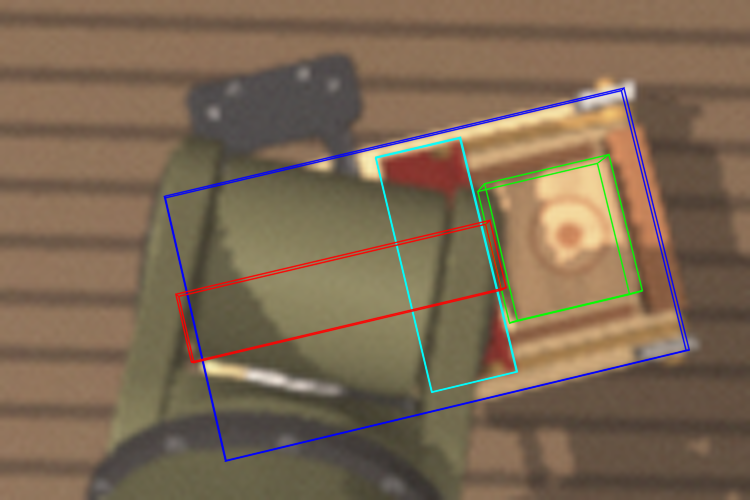

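View pics/o12.png

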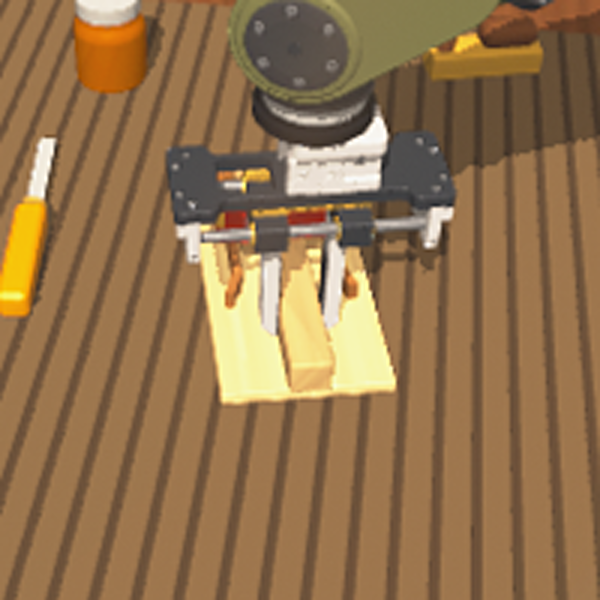

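The gate is back at its shut outline and the axial force has gone. I'll release.

```bash
python3 -m jog '[[0,0,0,0,0,0,-0.2],[0,0,0,0,0,0,-0.1],[0,0,0,0,0,0,0],[0,0,0,0,0,0,0.2],[0,0,0,0,0,0,0.2],[0,0,0,0,0,0,0.2],[0,0,-0.005,0,0,0,0.2],[0.005,0,-0.02,0,0,0,0.2],[0.015,0,-0.05,0,0,0,0.2],[0.03,0,-0.09,0,0,0,0.2],[0.05,0,-0.13,0,0,0,0.2],[0.09,0,-0.16,0,0,0,0.2],[0.13,0,-0.19,0,0,0,0.2],[0.17,0,-0.2,0,0,0,0.2],[0.21,0,-0.2,0,0,0,0.2],[0.25,0,-0.2,0,0,0,0.2],[0.25,0,-0.2,0,0,0,0.2],[0.25,0,-0.2,0,0,0,0.2]]'
python3 - <<'E'
from h import *
p=(CR@[.006,0,.01,1]);BL=T(p[0],p[1],.01,-75.2)
over("top","o13.png",250,220,400,320,5,None,BL)
over("side","o14.png",260,150,460,350,3,CR,None)
over("top","o15.png",0,0,640,480,1,None,None)
E
```

```text
time_s: 11.75
ee_pos: [0.4551, 0.1969, 0.2164]
eef_rot: [3.137, 0.001, 1.829]
force: [0.8, 0.7, -0.6]
grip_width: 0.0567
```

View pics/o13.png

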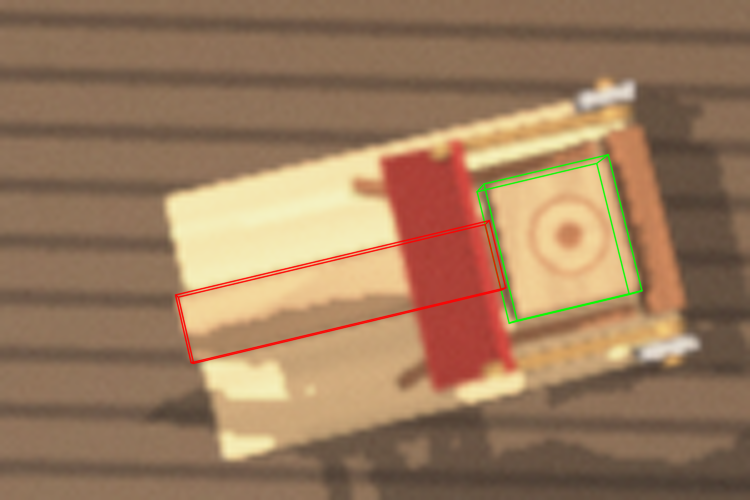

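View pics/o14.png

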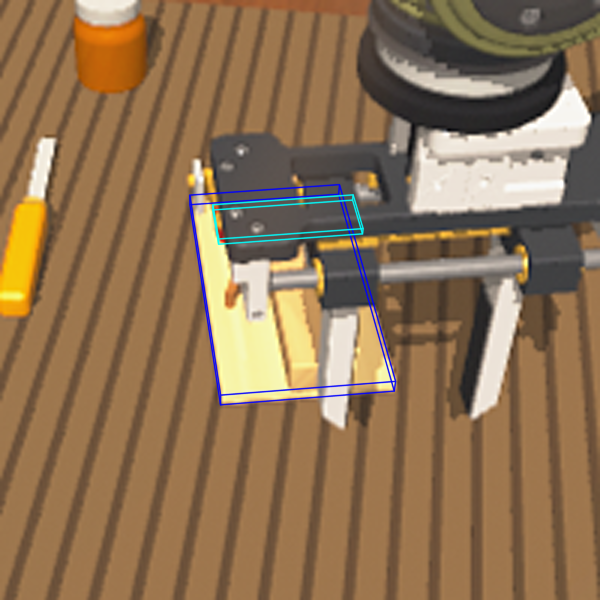

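View pics/o15.png

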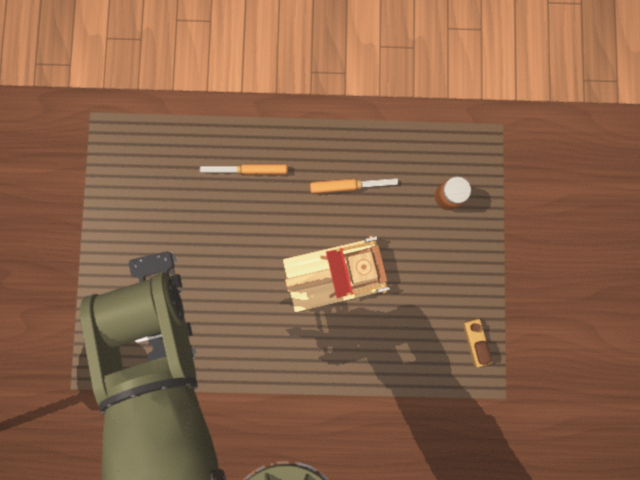

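From the top, the gate bar sits at the same pixels as at the start and the block is where planned. I'll clear the side view for one more check of the gate.

```bash
python3 -m jog '[[0.05,-0.03,0,0,0,0,0.2],[0.08,-0.06,0,0,0,0,0.2],[0.1,-0.1,0,0,0,0,0.2],[0.1,-0.14,0,0,0,0,0.2],[0.1,-0.15,0,0,0,0,0.2],[0.1,-0.15,0,0,0,0,0.2],[0.1,-0.15,0,0,0,0,0.2]]'
python3 - <<'E'
from h import *
p=(CR@[.006,0,.01,1]);BL=T(p[0],p[1],.01,-75.2)
c=camera("side")["image"][:,:,::-1];a=cv2.imread("pics/side0.png")
f=lambda i:cv2.resize(i[180:290,310:400],None,fx=4.4,fy=4.4,interpolation=cv2.INTER_CUBIC)
cv2.imwrite("pics/s16.png",np.hstack([f(a),f(c)]))
o=status.get_obs();print(o["time_s"],o["joint_vel"].round(3))
E
```

```text
time_s: 12.6
ee_pos: [0.2865, 0.2543, 0.2154]
eef_rot: [3.136, 0.001, 1.825]
force: [0.3, -0.0, -0.0]
grip_width: 0.0562
12.65 [ 0.001  0.01   0.     0.001 -0.001  0.002]
```

View pics/s16.png

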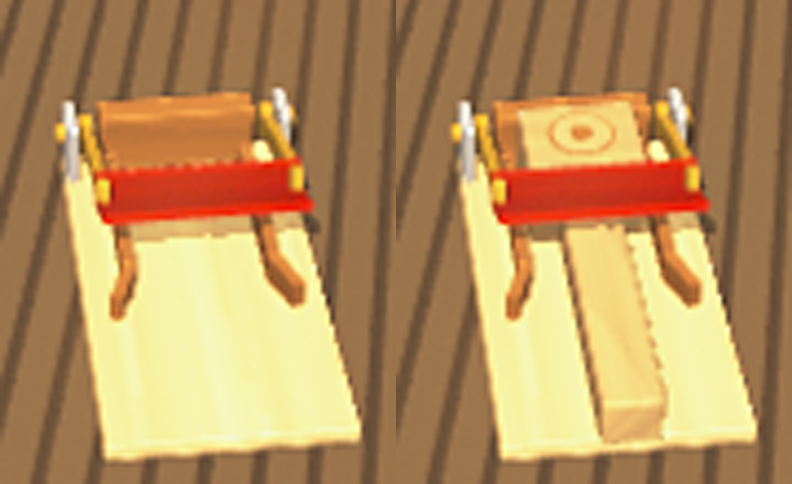

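The gate in the right-hand picture sits exactly as it did at the start, in the left-hand one (bar rows about 160–220). The block lies behind the gate, and the neck is free and centred.

```bash
python3 -c "
from station import ctrl
print(ctrl.hand_in())"
```

```text
the job is handed in; nothing more can be done
None
```

The blank is locked in the cradle with the gate shut behind it, and the job is handed in; no verdict was reported. I gripped the neck 80 mm behind the shoulder and set the block on the entry floor. I then slid it in so that its front edge lifted the gate. The push rose to about 6 N and fell away when the gate dropped. After that I let go and moved the arm clear, about 12.6 s in all.

- **Blank:** the last pictures show it upright and centred, with the shoulder about 6 mm past the shut gate's upright face (good to about 2 mm).
- **Gate:** it sits in the same place as at the start in both camera views.
- **Other objects:** the gouges, jar and plane look unmoved in the top view.
- **Robot:** it is touching nothing, and I saw no contact with the gate.

No check failed or disagreed.

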